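# File the paddle board back among the slumped boards

### The arm

A 6-joint arm with a two-finger parallel gripper is mounted at the origin on a cart in front of the work surface, level with it; the furniture and walls round the work are solid. World frame = base frame: x ahead of the robot, y to its left, z up, the work surface at z = 0. Lengths are in m, angles in rad, forces in N, time in s.
With the tool pointing down it reaches from about 0.325 to 0.875 m from the base axis. Payload 4.4 kg.
Tool frame: the origin (TCP) lies on the centre line of the jaws, within the pads' length; the fingertips stand 19 mm ahead of it and the grasp point (between the pads) is the TCP; z points along the fingers, y is the line along which they close (so a half turn about z gives the same grasp; the last joint's range is limited). The gripper opens to 85 mm and grips with 20 to 120 N. Pads are 22 mm wide; open, the fingers measure 114 mm over their backs; the gripper's body (76 mm by 85 mm) begins 54 mm behind the grasp point. The pads swing forward as they close: fully open they stand 13 mm farther back than shut.
Start: joints at [1.153, 0.207, 1.542, -0, 1.393, -0.15], TCP at [0.152, 0.555, 0.25] pointing down, gripper open.
Joint ranges: [-2.73, 2.73], [-0.86, 2.22], [0.23, 2.46], [-1.11, 4.25], [0.08, 2.63], [-2.82, 2.82]. Speed limits (rad/s): [2.79, 2.79, 3.14, 3.14, 3.14, 3.14].

### API

Orientations are given as a rotation vector (axis times angle).
In Python, from workcell import ctrl gives the robot as it stands. The module is installed in compiled form; this text tells all that it offers. Calls block until the motion is done:
- ctrl.move_pose(position, orientation): joint-space move of the TCP to a pose.
- ctrl.move_straight(position, velocity=0.15, attitude=None): straight line of the TCP; attitude=None keeps the orientation; velocity is the mean speed in m/s.
- ctrl.goto_joints(angles): joint-space move.
- ctrl.command_gripper(opening, strength=None): finger opening in m; strength is the grip in N (None keeps the last); returns when the fingers have stopped.
- ctrl.sleep(seconds).
- ctrl.solve_ik(position, orientation): joint angles nearest the present ones, or None.
- ctrl.camera(name): name is "scene" or "top" or "wrist"; returns a dict with "color" (420x560x3 uint8, red, green, blue), "intrinsics" (3x3 intrinsics, pixels), "k1" (the pictures are not rectified: a ray, as slopes to the right and down, at radius r is drawn at 1 + k1 r^2 times it, then the intrinsics apply), "view" (4x4, takes a point from world to camera coordinates); the wrist camera has in their place "hand_eye" (4x4, takes a point from camera to tool coordinates, whose origin is the TCP and whose axes are the flange's). Camera axes: x right, y down, z forward; pixel columns grow to the right and rows downward; lengths in m; the calibration is good to about 2 mm. A picture is of the moment at which its call begins: read the wrist's pose just before it. There is no depth.
A pose or a line that the arm cannot do raises ctrl.PlanningError and nothing moves.
- ctrl.job_done(): hands the job in; it is judged then, once.
Readings, each from a call of its own:
- ctrl.get_clock(): time.
- ctrl.get_joints(): joint angles.
- ctrl.get_dq(): joint speeds.
- ctrl.get_joint_efforts(): joint torques, N m.
- ctrl.get_tcp_pos(): TCP position.
- ctrl.get_ee_rot(): TCP orientation.
- ctrl.get_contact_force(): force on the tool from outside, world axes, zero at the start.
- ctrl.get_moment(): the same for the moment, N m.
- ctrl.get_finger_gap(): finger opening in m.
- ctrl.get_grip_force(): force on a finger pad.
Only numpy, scipy, OpenCV 4.12 (cv2) and the standard library are available. Lean on these libraries where they do the work, as an engineer would, in place of code of your own. Each camera call takes 0.05 s, during which the arm holds its last target. There are 200 camera calls.

### The job

The wooden paddle board, the one with a handle, has dried in the wire draining rack: put it back in the crowded wooden board holder, handle up, between the boards that have slumped to the two sides. Ease it down so that it gently nudges their feet aside until it stands right on the bottom of the holder; do not drop it or force it. The other boards must all stay standing in the holder, the holder must stay where it is, and the saucer must stay in the rack.

Things in the scene. Friction and masses are not known exactly. Their poses are not given: they have to be found in the camera images.
- paddle_handle (a point): grip point on the handle of the wooden paddle board, 130 mm above its lower edge. Blade 124 wide, 100 high, 14 mm thick; handle also 14 mm thick, 34 mm wide, rising from the blade's middle to 165 mm above the lower edge. z up the handle, y along the width, x through the thickness. 0.16 to 0.26 kg. It starts upright, within a few degrees, in an end slot of the rack.
- paddle_foot (a point): middle of the lower edge of the paddle board (130 mm below paddle_handle), same axes.
- holder: loose beech holder, 0.9 kg; origin under its centre, z up. Boards stand in a row along its x, their length along its y. Inside it is 80 mm long in x, between end panels 11 mm thick and 72 mm high; inner floor 12 mm above the origin. Side dowels leave 135 mm in y. With the paddle board in, five boards take 70 of the 80 mm. The bare wood grips: what is pressed straight down in the V gap tends to bind; a little side-to-side motion along x pushes the feet aside.
- board_1_mid (a point): plain wooden breakfast board, 130 x 100 x 14 mm, standing on a long edge in the holder. The point is its centre; x axis up its face (100 mm), y along its length, z through its thickness, towards the holder's -x side. Loose, 0.11 kg. Leans about 10 degrees, top against the holder's -x end panel.
- board_2_mid (a point): plain wooden breakfast board, 130 x 100 x 14 mm, standing on a long edge in the holder. The point is its centre; x axis up its face (100 mm), y along its length, z through its thickness, towards the holder's -x side. Loose, 0.11 kg. Leans on board_1, the same way.
- board_3_mid (a point): plain wooden breakfast board, 130 x 100 x 14 mm, standing on a long edge in the holder. The point is its centre; x axis up its face (100 mm), y along its length, z through its thickness, towards the holder's -x side. Loose, 0.11 kg. Leans on board_2, the same way; its +x face is one side of the V gap (about 2 mm wide at the floor, 35 mm at the tops).
- board_4_mid (a point): plain wooden breakfast board, 130 x 100 x 14 mm, standing on a long edge in the holder. The point is its centre; x axis up its face (100 mm), y along its length, z through its thickness, towards the holder's -x side. Loose, 0.11 kg. Leans about 10 degrees the other way, against the +x end panel; its -x face is the other side of the V gap.
- rack: fixed wire draining rack on a white drip tray, 136 x 116 mm, origin under its centre, z up. Six wire hoops 86 mm high, 22 mm apart along its x, make five slots; things in them rest on wires 17 mm above the origin. The paddle board stands in one end slot (44 mm from the centre), the saucer in the other.
- saucer_mid (a point): centre of the 140 mm saucer standing on edge in the rack's other end slot, reaching 147 mm above the worktop; z is the saucer's axis.

How it is judged:
On the way, in this order (a step that is already met when the one before it is completed fails the run):
1. the paddle board is lifted clear of the rack's hoops (height (world z) of paddle_foot above 0.095 m), for 0.1 s.
2. the paddle board, held by its handle, is on its way down between the slumped boards (z of paddle_foot in the frame of holder below 0.085 m and x of paddle_foot in the frame of holder between -0.04 and 0.04 m and y of paddle_foot in the frame of holder between -0.03 and 0.03 m and contact force between the fingers and paddle above 1 N), for 0.1 s.
At the end, for the whole second after the job is handed in: Paddle board at rest between board_3 and board_4: handle up within 0.25 rad, foot within 6 mm of the holder's floor and 20 mm of its middle in y. Other boards stand on that floor (centre 52-72 mm up, within 55 mm of the middle in x). Holder level; holder and saucer within 30 mm of their start (z of paddle_foot in the frame of holder between 0.006 and 0.018 m and z of paddle_handle in the frame of board_3_mid below 0 m and z of paddle_handle in the frame of board_4_mid above 0 m and y of paddle_foot in the frame of holder between -0.02 and 0.02 m and angle between paddle_handle's own z axis and vertical below 0.25 rad and z of board_1_mid in the frame of holder between 0.052 and 0.072 m and x of board_1_mid in the frame of holder between -0.055 and 0.055 m and z of board_2_mid in the frame of holder between 0.052 and 0.072 m and x of board_2_mid in the frame of holder between -0.055 and 0.055 m and z of board_3_mid in the frame of holder between 0.052 and 0.072 m and x of board_3_mid in the frame of holder between -0.055 and 0.055 m and z of board_4_mid in the frame of holder between 0.052 and 0.072 m and x of board_4_mid in the frame of holder between -0.055 and 0.055 m and linear speed of paddle below 0.02 m/s and distance of each of saucer_mid, holder from where it was at the start of the episode below 0.03 m and angle between holder's own z axis and vertical below 0.05 rad); the robot touches nothing.
It fails at once if the paddle board is dropped (falls freely faster than 0.5 m/s) (linear speed of paddle above 0.5 m/s and contact force between the fingers and paddle below 0.2 N).
It fails at once if the paddle board is forced against the other boards (more than 30 N on one of them) (contact force between paddle and board_1 above 30 N or contact force between paddle and board_2 above 30 N or contact force between paddle and board_3 above 30 N or contact force between paddle and board_4 above 30 N).
It fails at once if the holder is shoved more than 40 mm or tipped (distance of holder from where it was at the start of the episode above 0.04 m or angle between holder's own z axis and vertical above 0.2 rad).
It fails at once if a board is pulled or knocked out of the holder (z of any of board_1_mid, board_2_mid, board_3_mid, board_4_mid in the frame of holder above 0.1 m).
It fails at once if the saucer is knocked out of the rack (distance of saucer_mid from where it was at the start of the episode above 0.06 m).
It also fails if it takes over 58 s, if anything falls off the work surface, if the arm or the gripper's body presses on something with over 40 N, if the wrist force passes 120 N, or if a joint passes its speed limit or range.

## Working session

There is one attempt and no reset: what is moved stays moved. The work goes in short steps, each a Python script; the robot and the scene stay as the last script left them, time stands still between calls to the robot, and variables do not carry over. Pictures are saved under pics/ and viewed, at most 10 in all, crops included, and the job is handed in when it is done.

```bash
mkdir -p pics
cat > h.py <<'E'
import numpy as np, cv2
from scipy.spatial.transform import Rotation as R
from workcell import ctrl
def snap(n,f=None):
    T=np.eye(4)
    if n=="wrist":
        T[:3,3]=ctrl.get_tcp_pos(); T[:3,:3]=R.from_rotvec(ctrl.get_ee_rot()).as_matrix()
    c=ctrl.camera(n)
    c["c2w"]=T@np.array(c["hand_eye"]) if n=="wrist" else np.linalg.inv(c["view"])
    if f: cv2.imwrite(f"pics/{f}.png",c["color"][:,:,::-1])
    return c
def ray(c,uv):
    K=np.array(c["intrinsics"]); k=float(c["k1"])
    p=cv2.undistortPoints(np.array([[uv]],float),K,np.array([k,0,0,0,0]))[0,0]
    M=c["c2w"]; d=M[:3,:3]@np.array([p[0],p[1],1]); return M[:3,3],d/np.linalg.norm(d)
def onz(c,uv,z):
    o,d=ray(c,uv); return o+d*(z-o[2])/d[2]
def tri(*cu):
    A=np.zeros((3,3));b=np.zeros(3);rs=[ray(c,u) for c,u in cu]
    for o,d in rs:
        P=np.eye(3)-np.outer(d,d);A+=P;b+=P@o
    x=np.linalg.solve(A,b)
    return x,[float(np.linalg.norm(np.cross(d,x-o))) for o,d in rs]
def proj(c,X):
    p=np.linalg.inv(c["c2w"])@np.append(X,1); q=p[:2]/p[2]; q=q*(1+float(c["k1"])*(q@q))
    K=np.array(c["intrinsics"]); return (K@np.append(q,1))[:2]
E
python3 - <<'E'
from h import *
for n in("scene","top"):
    c=snap(n,n+"0"); print(n,c["c2w"][:3,3],c["c2w"][:3,2],c["intrinsics"][0][0],c["k1"])
print(ctrl.get_ee_rot(),ctrl.get_clock())
E
```

```text
scene [ 0.24548657 -0.68084994  0.72730913] [ 0.34748456  0.64824488 -0.67751978] 531.387858084932 -0.10101233117440946
top [ 0.48057117 -0.11694701  0.9906795 ] [ 0.06836477  0.03748204 -0.99695604] 483.69672652799227 -0.08037477861243975
[-0.41770963 -3.11309784  0.00320876] 0.1
```

View pics/scene0.png

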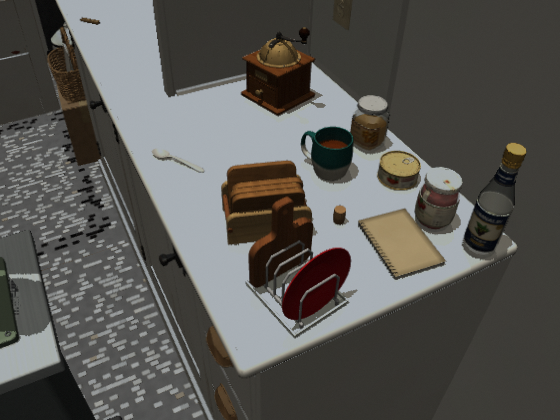

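View pics/top0.png

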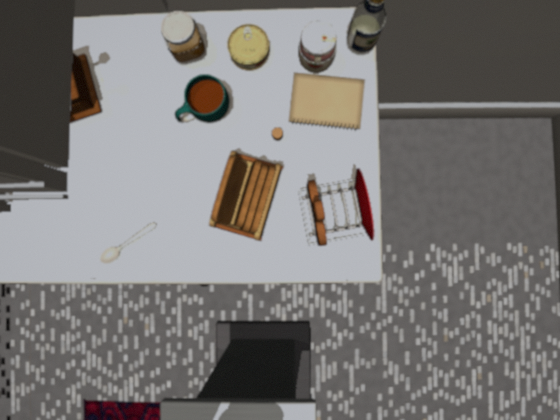

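The scene shows the paddle in the rack (handle top at about (283,205)) with the red saucer at (318,283) and the holder at (265,200). In the top view the holder is at about (246,196), with three boards on its right and the V gap on its left, and the paddle is at about (318,210). I'll move the wrist camera over both for close views.

Run:
```python
from h import *
c=snap("top")
print("pad",onz(c,(317,205),.18),"hold",onz(c,(246,196),.09))
for a in((317,180),(320,245)): print(onz(c,a,.11))
h=onz(c,(246,196),.09)
print(ctrl.camera("wrist")["hand_eye"])
down=R.from_euler("xyz",[np.pi,0,0])
i=0
mid=np.array([0.45,-0.16,0.36])
for dy in (0.05,-0.06,):
    # keep yaw: tool y along world -y
    p=mid+[0,dy,0]
    try: ctrl.move_pose(p,down.as_rotvec())
    except ctrl.PlanningError as e: print(e); continue
    w=snap("wrist",f"w{i}"); np.save(f"w{i}.npy",w["c2w"]); print(p,w["c2w"][:3,3],w["c2w"][:3,2]); i+=1
print(ctrl.get_clock())
a=[cv2.imread(f"pics/w{k}.png") for k in range(i)]
cv2.imwrite("pics/ww.png",cv2.resize(np.vstack(a),None,fx=.7,fy=.7) if i>1 else a[0])
```

```text
pad [ 0.53621637 -0.15898307  0.18      ] hold [ 0.56088292 -0.03112443  0.09      ]
[ 0.5868304 -0.1633308  0.11     ]
[ 0.4683162  -0.16697213  0.11      ]
[[-2.93340100e-04 -9.56205256e-01 -2.92696808e-01  7.52254641e-02]
 [ 9.99999950e-01 -3.14164121e-04  2.41386243e-05 -7.74174960e-04]
 [-1.15036315e-04 -2.92696787e-01  9.56205301e-01 -1.23730830e-01]
 [ 0.00000000e+00  0.00000000e+00  0.00000000e+00  1.00000000e+00]]
[ 0.45 -0.11  0.36] [ 0.52447073 -0.10993659  0.48358122] [-2.94342931e-01  3.50979570e-04 -9.55699804e-01]
[ 0.45 -0.22  0.36] [ 0.52438217 -0.22115537  0.48328448] [-0.29469939  0.00181427 -0.95558829]
3.425
```

View pics/ww.png

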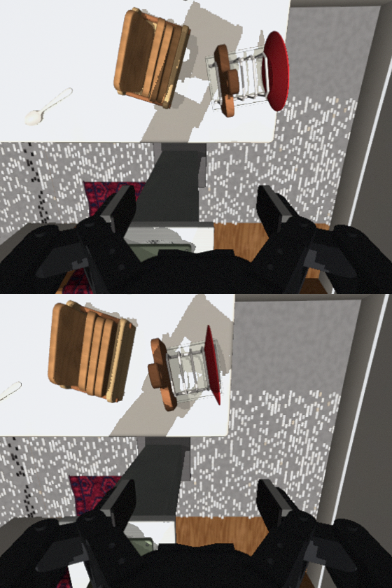

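The wrist views show the holder (left), paddle and saucer near the top edge, because the camera looks backwards. I'll shift forward and take a pair of closer views at two positions.

Run:
```python
from h import *
import pickle
down=R.from_euler("xyz",[np.pi,0,0])
W=[]
for p in ([.58,-.05,.33],[.58,-.15,.33]):
    ctrl.move_pose(p,down.as_rotvec()); ctrl.sleep(.3)
    W.append(snap("wrist"))
pickle.dump(W,open("W.pkl","wb")); print(ctrl.get_clock())
a=[w["color"][0:300,:,::-1] for w in W]
cv2.imwrite("pics/w3.png",cv2.resize(np.vstack(a),None,fx=1,fy=1))
```

```text
5.475
```

View pics/w3.png

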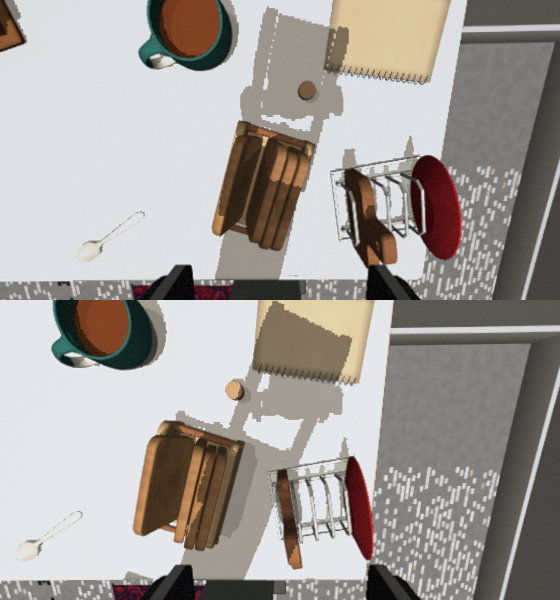

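The first view shows the holder at (265,190) and the paddle at (370,215). In the second the holder is at (190,185) and the paddle at (290,215). I'll enlarge both to pick corners.

Run:
```python
from h import *
import pickle
W=pickle.load(open("W.pkl","rb"))
for i,(w,x) in enumerate(zip(W,(200,125))):
    cv2.imwrite(f"pics/z{i}.png",cv2.resize(w["color"][110:290,x:x+260,::-1],None,fx=3,fy=3,interpolation=cv2.INTER_CUBIC))
```

```text
(no output)
```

View pics/z0.png

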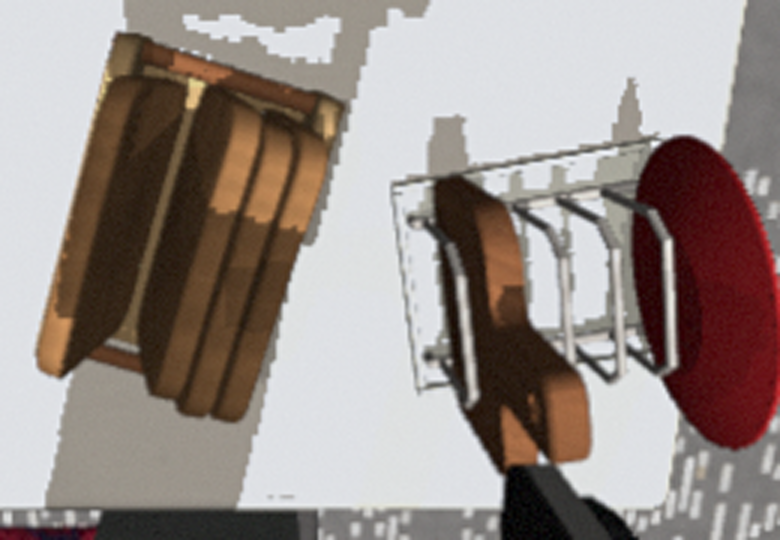

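View pics/z1.png

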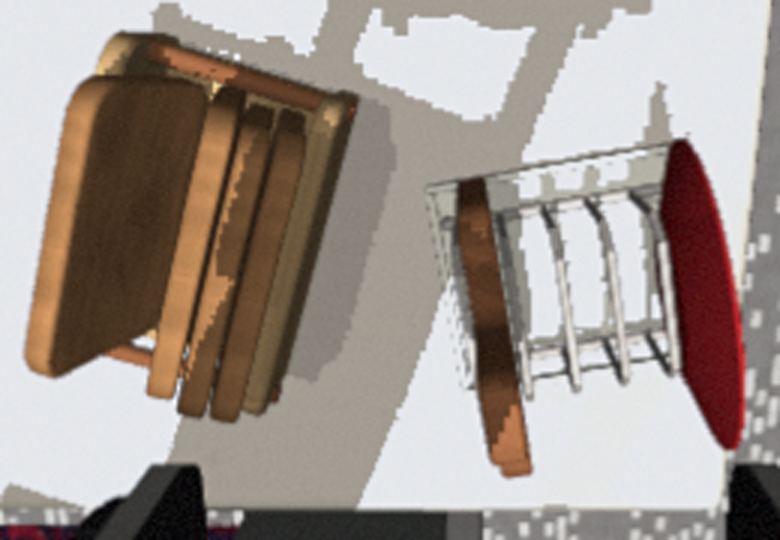

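Run:
```python
from h import *
import pickle
W=pickle.load(open("W.pkl","rb"))
def q(i,p): return (W[i],(p[0]/3-1/3+(200,125)[i],p[1]/3-1/3+110))
P={"handle end mid":((570,460),(514,473)),"blade far top mid":((470,185),(472,182)),
"b4 outer far":((118,82),(78,82)),"b4 outer near":((42,368),(30,368)),
"b4 inner near":((68,375),(58,375)),"b3 inner? near":((160,390),(152,392)),"b3 outer near":((182,398),(172,398)),"b3 far outer":((260,100),(243,95)),
"post far L":((118,35),(122,36)),"post far R":((340,103),(353,97)),
"b1 outer near":((240,420),(235,420)),"b1 outer far":((327,140),(303,125)),
"tray FL":((392,185),(430,187)),"tray FR":((655,135),(690,140)),"tray NL":((420,390),(465,388))}
for n,(a,b) in P.items():
    x,e=tri(q(0,a),q(1,b)); print(n,x.round(4),np.round(e,4)[0], "z=.181:" if "handle" in n else "",[onz(*q(k,(a,b)[k]),.181).round(4) for k in(0,1)] if "handle" in n else "")
```

```text
handle end mid [ 0.5113 -0.1664  0.1757] 0.002 z=.181: [array([ 0.5162, -0.1637,  0.181 ]), array([ 0.5119, -0.1662,  0.181 ])]
blade far top mid [ 0.5929 -0.1523  0.068 ] 0.001  
b4 outer far [ 0.6381 -0.0068  0.1165] 0.0002  
b4 outer near [0.5226 0.0308 0.1091] 0.0  
b4 inner near [0.5188 0.0206 0.1075] 0.0  
b3 inner? near [ 0.5117 -0.0178  0.1078] 0.0003  
b3 outer near [ 0.5102 -0.0273  0.1119] 0.0001  
b3 far outer [ 0.6308 -0.0599  0.0879] 0.001  
post far L [0.6545 0.002  0.044 ] 0.0004  
post far R [ 0.6265 -0.0978  0.0374] 0.0015  
b1 outer near [ 0.4983 -0.0515  0.1076] 0.0001  
b1 outer far [ 0.6185 -0.086   0.1036] 0.003  
tray FL [ 0.5799 -0.1309 -0.0059] 0.0003  
tray FR [ 0.6041 -0.2654 -0.0097] 0.0007  
tray NL [ 0.4711 -0.1493  0.0066] 0.0008
```

```bash
cat >> h.py <<'E'
down=R.from_euler("xyz",[np.pi,0,0])
def yaw(d): return (R.from_euler("z",d,degrees=True)*down).as_rotvec()
def st(m=""): print(m,"t%.2f"%ctrl.get_clock(),"p",np.round(ctrl.get_tcp_pos(),4),"F",np.round(ctrl.get_contact_force(),1),"M",np.round(ctrl.get_moment(),2),"gap %.4f grip %.1f"%(ctrl.get_finger_gap(),ctrl.get_grip_force()))
E
python3 - <<'E'
from h import *
p=np.array([.529,-.1645,.147])
ctrl.command_gripper(.06)
ctrl.move_pose(p+[0,0,.1],yaw(10))
ctrl.move_straight(p,.08); st("down")
ctrl.command_gripper(.0,30); st("grip")
if ctrl.get_finger_gap()>.01:
    ctrl.move_straight(p+[0,0,.02],.04); st("up20")
    ctrl.move_straight(p+[0,0,.135],.08); st("up")
    ctrl.sleep(.2)
    s=snap("scene"); t=snap("top"); w=snap("wrist")
    import pickle; pickle.dump((s,t,w),open("L.pkl","wb"))
    f=lambda c,X,h:cv2.resize(c["color"][max(0,int(X[1])-h):int(X[1])+h,max(0,int(X[0])-h):int(X[0])+h,::-1],(390,390),interpolation=cv2.INTER_CUBIC)
    X=p+[0,0,.08]
    print(proj(s,X),proj(t,X))
    cv2.imwrite("pics/lift.png",np.hstack([f(s,proj(s,X),65),cv2.resize(w["color"][:,:,::-1],(390,390))]))
E
```

```text
down t7.72 p [ 0.5295 -0.1648  0.1477] F [0.6 0.1 1. ] M [ 0.   -0.05 -0.02] gap 0.0602 grip 0.0
grip t8.20 p [ 0.5291 -0.1643  0.1472] F [-0.5  1.5  1.6] M [ 0.37  0.08 -0.03] gap 0.0132 grip 32.0
up20 t8.85 p [ 0.5291 -0.1644  0.1672] F [ 0.3  1.3 -1.4] M [ 0.29 -0.01 -0.04] gap 0.0137 grip 31.6
up t10.44 p [ 0.5286 -0.1643  0.2812] F [-0.3  0.  -2.5] M [ 0.   -0.03  0.06] gap 0.0138 grip 31.6
[282.18031279 179.75077145] [322.08384674 207.46216147]
```

View pics/lift.png

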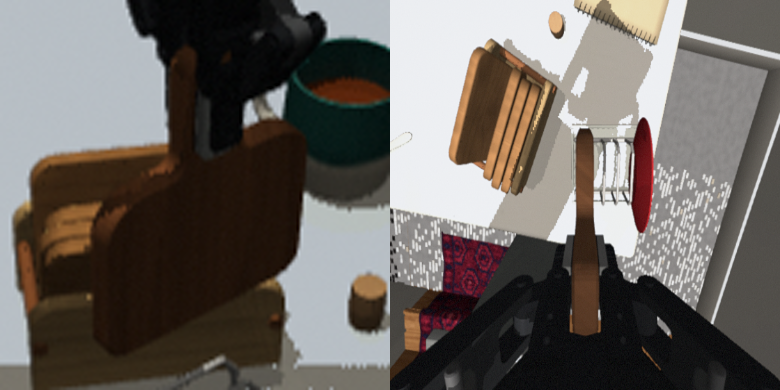

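The paddle is held upright at its handle and clear of the rack. I'll check its offset along the width against the projection, then move above the gap.

Run:
```python
from h import *
import pickle
s,t,w=pickle.load(open("L.pkl","rb"))
v=np.array([np.cos(np.radians(10)),np.sin(np.radians(10)),0]); T=np.array([.5286,-.1643,.2812])
for a in(-.062,.062):
  for z in(-.13,-.03): print(a,z,(proj(s,T+v*a+[0,0,z])-[217,114])*3)
ctrl.move_pose([.5733,-.0149,.281],yaw(-16)); ctrl.sleep(.3); st()
s=snap("scene"); t=snap("top"); w=snap("wrist")
pickle.dump((s,t,w),open("L2.pkl","wb"))
f=lambda c,X,h:cv2.resize(c["color"][int(X[1])-h:int(X[1])+h,int(X[0])-h:int(X[0])+h,::-1],(390,390),interpolation=cv2.INTER_CUBIC)
X=np.array([.573,-.015,.11]); print(proj(s,X))
cv2.imwrite("pics/above.png",np.hstack([f(s,proj(s,X),65),cv2.resize(w["color"][0:280,140:420,::-1],(390,390))]))
```

```text
-0.062 -0.13 [ 92.60678269 360.35489472]
-0.062 -0.03 [ 88.28178616 208.59808848]
0.062 -0.13 [283.16268161 261.18254106]
0.062 -0.03 [295.52585095 111.88729618]
 t11.82 p [ 0.5732 -0.0161  0.281 ] F [ 1.4  0.4 -2.6] M [0.03 0.   0.02] gap 0.0136 grip 31.6
[263.94860487 174.01362379]
```

View pics/above.png

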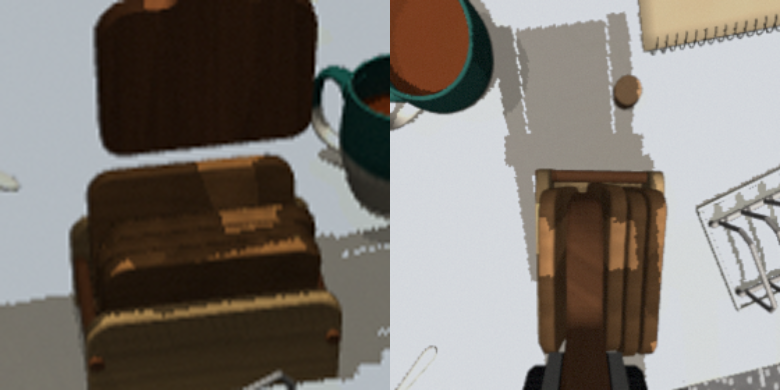

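The paddle hangs centred over the V gap and parallel to the boards. In the right panel the board edges are at columns ~556 and ~608 and the paddle at ~585. In the scene panel its width also lines up with the boards. I'll descend under force monitoring, with a small wiggle along the holder's x.

```bash
cat > ease.py <<'E'
from h import *
import sys
u=np.array([np.sin(np.radians(16)),np.cos(np.radians(16)),0])
C=np.array([.5733,-.0149,0])+u*.001
def go(x,z,v): ctrl.move_straight(C+u*x+[0,0,z],v)
def F():
    f=np.array(ctrl.get_contact_force()); return f[2]+2.6, f@u
def ease(z,zend,tmax,A=.003,v=.03,fz=8,step=.0015,n=60):
    s=1; x=0; t0=ctrl.get_clock()
    for k in range(n):
        a,b=F()
        if z<=zend or ctrl.get_clock()-t0>tmax: break
        if a<fz: z=max(zend,z-step)
        elif a>15: z+=.001
        x=s*A
        go(x,z,v); a,b=F(); p=np.array(ctrl.get_tcp_pos())
        print("z %.4f/%.4f x %+.4f/%+.4f Fz %.1f Fu %.1f gap %.4f t %.2f"%(z,p[2],x,(p-C)@u,a,b,ctrl.get_finger_gap(),ctrl.get_clock()))
        if abs(a)>22 or abs(b)>20: print("stop"); break
        s=-s
    return z
E
python3 - <<'E'
from ease import *
go(0,.281,.05); go(0,.2,.08); st(); go(0,.186,.03); st()
ease(.186,.164,8)
E
```

```text
t13.38 p [ 0.5742 -0.014   0.2009] F [ 0.  -0.  -1.2] M [ 0.01 -0.03 -0.  ] gap 0.0132 grip 31.6
 t14.00 p [ 0.5734 -0.0137  0.1857] F [-0.7  2.1 -3.9] M [ 0.29 -0.05 -0.09] gap 0.0138 grip 31.4
z 0.1845/0.1846 x +0.0030/+0.0026 Fz 0.4 Fu -1.0 gap 0.0137 t 14.26
z 0.1830/0.1837 x -0.0030/-0.0012 Fz 2.6 Fu 4.5 gap 0.0138 t 14.62
z 0.1815/0.1813 x +0.0030/+0.0022 Fz 1.4 Fu -1.2 gap 0.0134 t 14.97
z 0.1800/0.1805 x -0.0030/-0.0009 Fz 2.8 Fu 6.3 gap 0.0136 t 15.33
z 0.1785/0.1784 x +0.0030/+0.0021 Fz 1.8 Fu -2.7 gap 0.0138 t 15.69
z 0.1770/0.1776 x -0.0030/-0.0005 Fz 3.4 Fu 5.8 gap 0.0138 t 16.05
z 0.1755/0.1758 x +0.0030/+0.0023 Fz 5.3 Fu -1.8 gap 0.0134 t 16.41
z 0.1740/0.1747 x -0.0030/-0.0003 Fz 6.4 Fu 6.2 gap 0.0135 t 16.77
z 0.1725/0.1718 x +0.0030/+0.0028 Fz 1.5 Fu 0.5 gap 0.0135 t 17.12
z 0.1710/0.1712 x -0.0030/-0.0003 Fz 4.0 Fu 7.4 gap 0.0141 t 17.48
z 0.1695/0.1688 x +0.0030/+0.0027 Fz 0.7 Fu 0.2 gap 0.0138 t 17.84
z 0.1680/0.1679 x -0.0030/-0.0021 Fz 2.1 Fu 4.5 gap 0.0131 t 18.20
z 0.1665/0.1658 x +0.0030/+0.0023 Fz 0.1 Fu -1.2 gap 0.0133 t 18.56
z 0.1650/0.1650 x -0.0030/-0.0028 Fz -0.7 Fu 2.5 gap 0.0133 t 18.92
z 0.1640/0.1638 x +0.0030/+0.0028 Fz 0.2 Fu 0.3 gap 0.0135 t 19.27
```

Forces are low and the paddle is moving down. I'll continue the same way to the floor.

Run:
```python
from ease import *
ease(.164,.1425,12)
st()
```

```text
z 0.1625/0.1622 x +0.0030/+0.0028 Fz -0.7 Fu 0.8 gap 0.0137 t 19.52
z 0.1610/0.1610 x -0.0030/-0.0029 Fz -0.1 Fu 1.6 gap 0.0134 t 19.88
z 0.1595/0.1593 x +0.0030/+0.0031 Fz -0.2 Fu 0.2 gap 0.0135 t 20.23
z 0.1580/0.1579 x -0.0030/-0.0030 Fz -0.4 Fu 1.8 gap 0.0136 t 20.59
z 0.1565/0.1564 x +0.0030/+0.0031 Fz 0.4 Fu -0.0 gap 0.0136 t 20.95
z 0.1550/0.1549 x -0.0030/-0.0030 Fz -1.5 Fu 0.5 gap 0.0137 t 21.31
z 0.1535/0.1534 x +0.0030/+0.0031 Fz 0.7 Fu 0.0 gap 0.0133 t 21.67
z 0.1520/0.1519 x -0.0030/-0.0031 Fz -0.3 Fu 1.5 gap 0.0138 t 22.02
z 0.1505/0.1504 x +0.0030/+0.0031 Fz 0.9 Fu 0.2 gap 0.0133 t 22.38
z 0.1490/0.1490 x -0.0030/-0.0030 Fz 0.1 Fu 1.5 gap 0.0139 t 22.74
z 0.1475/0.1473 x +0.0030/+0.0031 Fz 0.0 Fu -0.2 gap 0.0139 t 23.10
z 0.1460/0.1460 x -0.0030/-0.0030 Fz 0.2 Fu 2.0 gap 0.0137 t 23.46
z 0.1445/0.1444 x +0.0030/+0.0031 Fz 0.4 Fu -0.3 gap 0.0138 t 23.82
z 0.1430/0.1430 x -0.0030/-0.0030 Fz -0.2 Fu 1.6 gap 0.0135 t 24.18
z 0.1425/0.1424 x +0.0030/+0.0031 Fz 0.2 Fu 0.5 gap 0.0132 t 24.52
 t24.52 p [ 0.5744 -0.0109  0.1424] F [-0.7  0.7 -2.4] M [ 0.03  0.   -0.  ] gap 0.0132 grip 31.5
```

Run:
```python
from ease import *
z=.1425
while z>.132:
    z-=.0007; go(.002,z,.01); ctrl.sleep(.1); a=np.mean([F()[0] for _ in range(3)])
    if a>3.5: break
print(z,a); st()
import pickle
s=snap("scene"); w=snap("wrist"); pickle.dump((s,w),open("D.pkl","wb"))
X=np.array([.573,-.015,.1]); q=proj(s,X).astype(int)
cv2.imwrite("pics/floor.png",np.hstack([cv2.resize(s["color"][q[1]-65:q[1]+65,q[0]-65:q[0]+65,::-1],(390,390),interpolation=cv2.INTER_CUBIC),cv2.resize(w["color"][0:280,140:420,::-1],(390,390))]))
```

```text
0.14179999999999998 4.49084117353276
 t24.90 p [ 0.5744 -0.0119  0.1424] F [-1.1  1.4  1.9] M [ 0.43  0.23 -0.03] gap 0.0137 grip 32.1
```

View pics/floor.png

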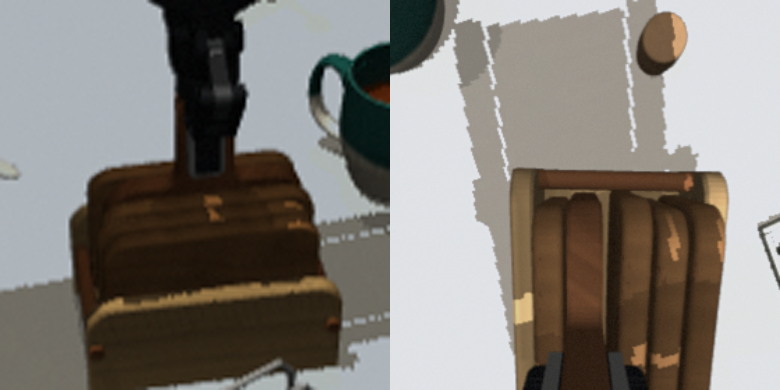

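The paddle stands on the floor: contact came at TCP z = 0.142, as expected. In the wrist panel it is at column ~585, between b4 (~548) and b3 (~630), with all boards upright. I'll release it and retreat.

Run:
```python
from ease import *
ctrl.command_gripper(.04); st()
p=np.array(ctrl.get_tcp_pos())
ctrl.move_straight(p+[0,0,.05],.04); ctrl.move_straight(p+[0,0,.2],.12); ctrl.sleep(.5); st()
s=snap("scene"); w=snap("wrist")
X=np.array([.573,-.015,.1]); q=proj(s,X).astype(int)
cv2.imwrite("pics/end.png",np.hstack([cv2.resize(s["color"][q[1]-65:q[1]+125,q[0]-65:q[0]+125,::-1],(390,390),interpolation=cv2.INTER_CUBIC),cv2.resize(w["color"][0:280,140:420,::-1],(390,390))]))
```

```text
t25.38 p [ 0.5741 -0.0122  0.1416] F [-0.2 -0.1  0. ] M [ 0.01  0.   -0.02] gap 0.0397 grip 0.0
 t28.67 p [ 0.5741 -0.0122  0.3416] F [ 0.2 -0.1  0.6] M [ 0.01 -0.02 -0.01] gap 0.0405 grip 0.0
```

View pics/end.png

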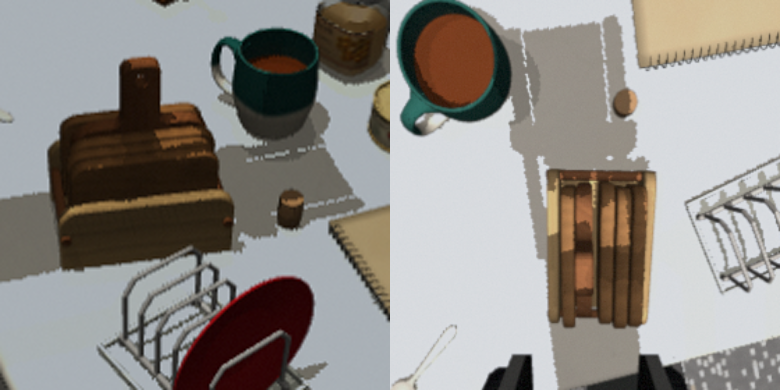

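The paddle stands handle up between the boards, all of them are in the holder, and the saucer is still in the rack.

```bash
python3 -c "
from workcell import ctrl
print(ctrl.job_done())"
```

```text
the job is handed in; nothing more can be done
None
```

The paddle board now stands handle up on the holder's floor between board_3 and board_4; the final pictures show the other boards standing and the saucer still in the rack, and the job was handed in at about 29 s, though no verdict came back.

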